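# Close the recipe drawer and hold a spring clamp open around the card

## Task

First push the open drawer of the timber recipe box home by its knob until it clicks in at its detent, so that the recipe card standing on the drawer comes up against the backing board. Then pick up the spring clamp by its two handles, squeeze it wide open and bring it over the free right-hand side edge of card and board (right as the robot sees it), one jaw in front of the card and one behind the board, jaw tips well past the edge but touching neither. Finish while still holding the clamp squeezed open there, ready for me to straighten the card, and leave everything else on the bench where it stands.

Things in the scene. Friction and masses are not known exactly. Their poses are not given: they have to be found in the camera images.
- drawer (a joint): how far the recipe box's drawer is out, m: 0 = home (hard stop), at most 0.1, growing towards the robot. It slides with 1 to 2 N of friction; from 14 to 5 mm out its detent resists with up to about 6 N in all, over the last 3 mm it snaps home by itself.
- knob_face (a point): centre of the flat upright front face (32 mm across) of the steel drawer knob, 45 mm above the bench, moving with the drawer. The knob stands 26 mm out of the drawer front (300 mm wide, 82 mm high), 80 mm left of its middle, clear of the card. Axes: x into the box (the way to push), y to the box's left, z up.
- card_edge (a point): middle of the card's free right-hand upright edge (140 mm above the bench, mid-thickness). The stiff card, 115 wide, 110 high, 3 mm thick, stands on the drawer front (85 to 195 mm up) and moves with it. Axes: x into the box, y left over the card, z up. With the drawer home, card and board behind it fill x = -1.5 to +7.5 mm from this point.
- clamp_pivot (a point): centre of a loose black plastic spring clamp (80 g) lying on its side: on its upright pivot axis, half-way up its 28 mm height. x: towards the jaws, z up along the pivot. Like a clothes-peg: two handles run back 65 mm from the pivot, 61 mm wide over their ends, about 52 mm wide 50 mm behind the pivot; two shut jaws run 50 mm forward.
- clamp_open (a joint): angle between the clamp's levers, rad: 0 shut (at the start); squeezing the handles swings the jaws open to the stop at 0.6, handles then parallel, 20 mm over their outer faces, jaw tips 30 mm apart (21 mm at 0.4). Squeezing 50 mm behind the pivot takes 4 N to begin, 10 N to open fully. Evenly squeezed, each lever turns half.
- jaw_a (a point): on the inner face of the jaw at +y, 2 mm behind its tip, half-way up: 48 mm ahead of the pivot when shut, 46 mm when open. Axes as clamp_pivot. The free throat behind the tips is 38 mm deep.
- jaw_b (a point): the same point on the other jaw.
- clamp: the spring clamp as a whole; origin on the pivot axis at its underside, axes as for clamp_pivot.
- box: fixed recipe box, 300 wide, 180 deep, 85 mm high, with drawer, card and board; origin on the bench under the middle of its front, axes as card_edge; may stand turned. The backing board, 5 mm thick, 85 to 160 mm above the bench, has its right edge flush with the card's and a post at its left. Right of that edge the box goes on for 5 mm.
- jar: bystander: glass spice jar with a twist cap, 48 mm diameter, 95 mm high, origin under it. It and the clamp may have changed places.
- dispenser: bystander: cast-aluminium tape dispenser, 150 x 60 x 80 mm, origin under it.
- marker0: bystander: lying dry-erase marker, 123 mm long, 18 mm thick, along its x, origin under its middle.
- marker1: bystander: another such marker.
- marker2: bystander: another such marker.
- trivet: bystander: round silicone trivet, 156 mm diameter, 9 mm thick, origin under it.
- mug: bystander: mug standing on the trivet, 78 mm diameter, 90 mm high, origin under it.
There are look-alikes about, which are no part of the job. What is meant by the clamp is not green or turquoise, and is the larger of those in its own colour.

How it is judged:
By the outcome, as a careful person would: the job done as asked, in the order asked, and still so for the second after the job is handed in, while the arm keeps its last pose, push and grip.
It also fails if it takes over 54 s, if anything falls off the work surface, if the arm or the gripper's body presses on something with over 40 N, if the wrist force passes 120 N, or if a joint passes its speed limit or range.

## Robot

A 6-joint arm with a two-finger parallel gripper is mounted at the origin on the work surface. World frame = base frame: x ahead of the robot, y to its left, z up, the work surface at z = 0. Lengths are in mm, angles in rad, forces in N, time in s.
With the tool pointing down it reaches from about 400 to 925 mm from the base axis. Payload 12.5 kg.
Tool frame: the origin (TCP) lies midway between the tips of the shut fingers; the grasp point (between the pads) lies 19 mm behind it; z points along the fingers, y is the direction in which the jaws open and shut (so a half turn about z gives the same grasp; the last joint's range is limited). The gripper opens to 95 mm and grips with 3 to 60 N. Pads are 20 mm wide; open, the fingers measure 119 mm over their backs; the gripper's body (75 mm by 180 mm) begins 59 mm behind the grasp point.
Start: joints at [1.069, 0.491, 1.559, -0, 1.092, -0.106], TCP at [240.952, 576.705, 214.661] pointing down, gripper open.
Joint ranges: [-3.1, 3.1], [-0.84, 2.19], [0.05, 2.79], [-1.13, 4.28], [0.06, 2.93], [-2.69, 2.69]. Speed limits (rad/s): [2.22, 2.22, 2.79, 3.14, 3.14, 3.14].

## Interface

Orientations are given as [roll, pitch, yaw] about the fixed x, y, z axes, in that order (R = Rz(yaw) Ry(pitch) Rx(roll)).
In Python, from cell import * gives the robot as it stands. The module is installed in compiled form; this text tells all that it offers.
- The arm moves only by the tool carry_out, never from a script. Its argument "moves" is a list of rows, each an object of numbers: "dx", "dy", "dz": the shift along the tool's x, y, z in m; "twist": the turn about the tool's z in degrees. A call has 1 to 5 rows; each row is the pose to reach, as a shift and turn from the pose commanded when the call began, along the tool's axes at that moment; what a row does not reach only later rows make up. A row lasts 1/10 s, in which the tool goes at most 50 mm and 8.59 degrees, less where a joint would pass 70% of its speed; a pose out of reach is approached as far as the arm can. A call with a gripper value outside its range is refused whole. "grip" is the finger opening in m, from 0 to 0.0951, set as the call begins (left out, the last holds). The fingers move at their own pace and stop on an object; the grip force is fixed at half the most. Time passes only in rows, so rows that repeat a pose let the fingers close. It gives the time, the measured TCP pose, the force and the opening at its end, in the units of the state.
- state(): the state, without advancing time (a new reading comes with each control period).
- read_camera(name): name is "scene" or "top" or "wrist"; returns (picture, depth): 420x560x3 uint8, red, green, blue; 420x560 float32, mm along the optical axis (not along the pixel's ray), 0 where there is no reading.
- camera_info(name): a dict with "mtx" (3x3 intrinsics, pixels), "R" (3x3) and "t" (3): a world point X has camera coordinates R X + t. Camera axes: x right, y down, z forward; pixel columns grow to the right and rows downward; lengths in mm; the calibration is good to about 2 mm. A picture is of the moment at which its call begins: read the wrist's pose just before it. camera_info takes no time and is no camera call; for the wrist camera it gives the pose at the moment of the call.
- job_done(): hands the job in, once; it reports no verdict.
The state is a dict: "t": time; "joints": joint angles; "qvel": joint speeds; "tau": joint torques, N m; "eef_pos": TCP position; "tcp_rot": TCP orientation; "ft_force": force on the tool from outside, world axes, zero at the start; "moment": the same for the moment, N m; "opening": opening from 0.0 (shut) to 1.0 (fully open).
Only numpy, scipy, OpenCV 4.12 (cv2) and the standard library are available. Lean on these libraries where they do the work, as an engineer would, in place of code of your own. Each camera call takes 0.05 s, during which the arm holds its last target. There are 200 camera calls.

## Working session

There is one attempt and no reset: what is moved stays moved. The work goes in short steps, Python scripts to look and compute and a tool call to move; the robot and the scene stay as the last step left them, time stands still between calls to the robot, and variables do not carry over. Pictures are saved under pics/ and viewed, about 8 in all and at most 12, crops included, and the job is handed in when it is done.

Besides the shell and the picture viewer there is one more tool, called after "Emit:" as name(argument=value, ...), one argument or row to a line, values as JSON. carry_out: Moves the arm, as the interface text tells. Its arguments: {"type":"object","properties":{"moves":{"type":"array","items":{"type":"object","properties":{"dx":{"type":"number"},"dy":{"type":"number"},"dz":{"type":"number"},"twist":{"type":"number"}}}},"grip":{"type":"number"}},"required":["moves"]}

```bash
mkdir -p pics
cat > h.py <<'E'
from cell import *
import numpy as np, cv2
def grab(n):
    i=camera_info(n); p,d=read_camera(n); np.savez(f'{n}.npz',p=p,d=d,K=i['mtx'],R=i['R'],t=i['t']); return p,d
def pt(n,u,v,z=None):
    a=np.load(f'{n}.npz'); r=np.linalg.inv(a['K'])@[u,v,1]
    R,t=np.array(a['R']),np.array(a['t']).ravel()
    if z is None: return R.T@(r*a['d'][int(v),int(u)]-t)
    c=-R.T@t; w=R.T@r; return c+w*(z-c[2])/w[2]
def cloud(n):
    a=np.load(f'{n}.npz'); d=a['d']; v,u=np.mgrid[:420,:560]
    r=np.stack([u,v,np.ones_like(u)],-1)@np.linalg.inv(a['K']).T*d[...,None]
    X=(r-np.array(a['t']).ravel())@np.array(a['R']); X[d==0]=np.nan; return a['p'],X
def save(n,p,s=1): cv2.imwrite(f'pics/{n}.png',cv2.resize(p[...,::-1],None,fx=s,fy=s,interpolation=cv2.INTER_CUBIC))
E
python3 - <<'E'
from h import *
for n in('scene','top'):
    p,d=grab(n); save(n,p,1.4)
    i=camera_info(n); print(n,-np.array(i['R']).T@np.array(i['t']).ravel(), np.array(i['R'])[2])
print(state())
E
```

```text
scene [1195.08397177  377.76202121  833.56307282] [-0.66982208 -0.33775369 -0.66125701]
top [ 350.10108274   16.87106417 1115.61330984] [ 0.13352857 -0.0034404  -0.99103899]
{'t': 0.1, 'joints': array([ 1.06943282e+00,  4.91488550e-01,  1.55939315e+00, -1.61438855e-05,
        1.09170970e+00, -1.05609206e-01]), 'qvel': array([-7.50962603e-05, -1.94174730e-03, -2.48445963e-03, -4.91540114e-04,
       -1.94963765e-03,  6.21366063e-04]), 'tau': array([ 3.25752211e-03, -6.13619757e+01, -2.58608204e+01,  6.93760416e-02,
        4.69706138e-02, -1.21041489e-04]), 'eef_pos': array([240.82166182, 576.5020241 , 214.12525712]), 'tcp_rot': array([-3.14059797e+00, -9.10412377e-05,  2.74584575e+00]), 'ft_force': array([-1.16276049, -0.05635461,  0.43732272]), 'moment': array([ 0.05535889, -0.01263361,  0.02706186]), 'opening': 1.0011502585706906}
```

View pics/scene.png

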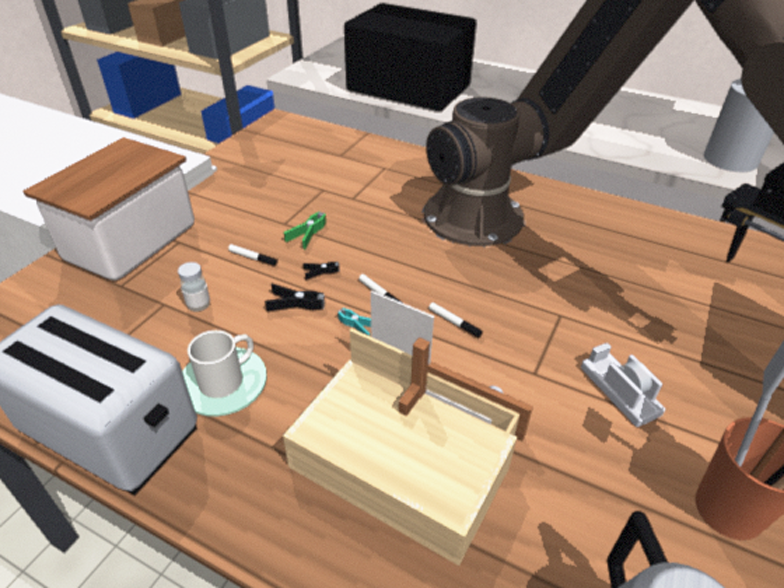

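View pics/top.png

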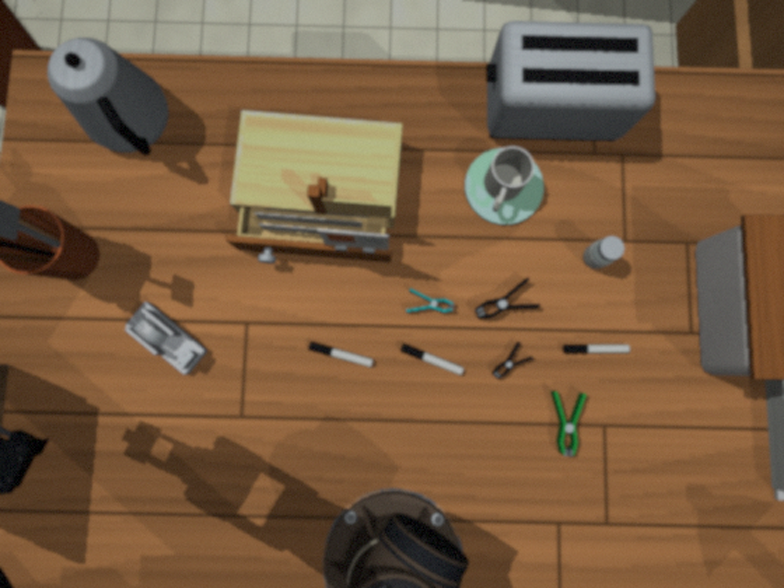

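Candidates for the clamp in the top view, in 784-px picture coordinates:
- green (568,425)
- turquoise (432,302)
- small black (510,362)
- large black (505,302)

The description (not green or turquoise, the larger of its colour) means the large black one. Next I measure it and check it in a close crop.

Run:
```python
from h import *
p,X=cloud('top')
g=p.max(-1); m=((g<75)&(X[...,2]>8)&(X[...,2]<45)).astype(np.uint8)
n,l,s,c=cv2.connectedComponentsWithStats(m)
for i in range(1,n):
    if s[i,4]>40: print(i,s[i],c[i].round(),np.nanmedian(X[l==i],0).round(), np.nanmin(X[l==i],0).round(),np.nanmax(X[l==i],0).round())
crop=p[185:275,270:400]; save('crop',crop,5)
# box: points at z ~85
for n in('top','scene'):
    p,X=cloud(n)
    b=(X[...,0]>350)&(X[...,0]<800)&(X[...,1]>-120)&(X[...,1]<330)
    Z=X[...,2]
    for lo,hi in((78,92),(100,215)):
        q=X[b&(Z>lo)&(Z<hi)]; print(n,lo,len(q),cv2.minAreaRect(q[:,:2].astype(np.float32)),np.percentile(q[:,2],[2,50,98]))
# card front face from top corners
print('knob',[ (pt('top',u/1.4,v/1.4)).round() for u,v in((267,254),(270,256),(262,256))])
print('knobray z61',pt('top',267/1.4,254/1.4,61))
```

```text
1 [102  58  18  45 245] [113.  86.] [811. 473.  32.] [772. 464.   8.] [889. 499.  45.]
2 [349  90  97  10 224] [394.  97.] [ 798. -292.   37.] [ 796. -428.    8.] [ 814. -167.   45.]
5 [ 73 103  25   6  90] [ 86. 106.] [757. 542.  33.] [754. 521.   8.] [761. 575.  45.]
6 [355 113  18  10  70] [364. 116.] [ 747. -213.   31.] [ 733. -231.   15.] [ 752. -185.   44.]
21 [230 158  27   4  45] [243. 159.] [616. 114.  37.] [614.  78.  28.] [619. 149.  45.]
23 [ 34 162  10  10  52] [ 39. 166.] [587. 656.  29.] [578. 643.   9.] [595. 663.  44.]
28 [ 48 167  22  33 199] [ 63. 186.] [533. 585.  27.] [499. 578.   8.] [585. 623.  45.]
29 [ 27 172  10   8  51] [ 31. 176.] [561. 674.  28.] [554. 670.   8.] [568. 677.  44.]
31 [169 176  20   4  49] [179. 177.] [566. 282.  30.] [564. 255.  10.] [567. 308.  44.]
32 [194 178  85   9 216] [236. 182.] [556. 128.  26.] [549.  19.   8.] [563. 243.  45.]
37 [359 200  18  14  53] [367. 207.] [ 498. -220.   28.] [ 481. -241.   22.] [ 517. -196.   31.]
39 [342 218  43  10 115] [363. 221.] [ 464. -210.   26.] [ 443. -263.    9.] [ 470. -152.   33.]
40 [110 224 
[... 875 characters left out ...]
(300.8851013183594, 250.03375244140625), 86.67829132080078) [80.05612424 84.07620537 88.30918684]
top 100 1144 ((617.81494140625, 86.64747619628906), (138.61416625976562, 115.22711181640625), 85.74356842041016) [102.05293137 149.60576142 199.82225909]
scene 78 10099 ((683.2819213867188, 159.46255493164062), (301.1158447265625, 247.9421844482422), 86.87454986572266) [81.219772   84.3359068  87.46800657]
scene 100 2655 ((621.971923828125, 86.53504943847656), (141.28839111328125, 118.4548568725586), 85.8287124633789) [102.00215017 144.52457368 198.3629818 ]
knob [array([551., 246.,  51.]), array([546., 238.,  59.]), array([545., 253.,  59.])]
knobray z61 [549.02225756 243.59460398  61.        ]
```

View pics/crop.png

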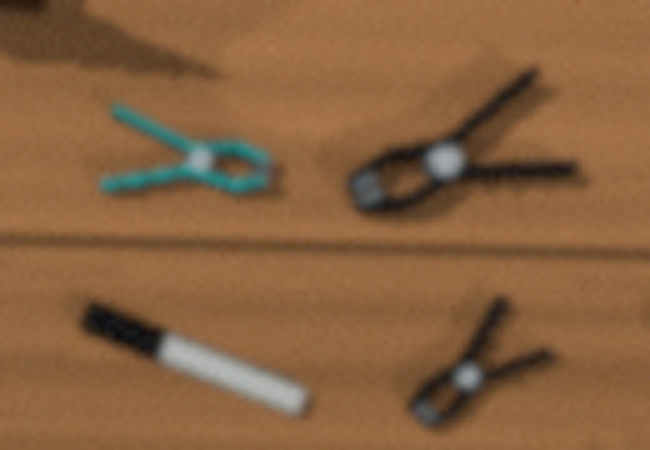

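Chosen: the large black clamp. In the crop its pivot is at (445,160), jaws at (367,190) and handle ends at (535,72) and (575,170). The smaller black clamp at (468,377) is the decoy. Next I compute the moves.

```bash
cat >> h.py <<'E'
def go(x,y,z,yaw=None):
    s=state(); e=s['eef_pos']; a=s['tcp_rot'][2]; d=np.array([x,y,z])-e
    c,n=np.cos(a),np.sin(a)
    tw=0 if yaw is None else -np.degrees((yaw-a+np.pi)%(2*np.pi)-np.pi)
    print('dx %.4f dy %.4f dz %.4f twist %.2f'%((c*d[0]+n*d[1])/1e3,(n*d[0]-c*d[1])/1e3,-d[2]/1e3,tw), 'at',e.round(1),'yaw %.4f'%a,'t',round(s['t'],2),'F',s['ft_force'].round(1))
E
python3 - <<'E'
from h import *
for nm,u,v in(('pivot',445,160),('jaw',367,190),('h1',535,72),('h2',575,170)):
    print(nm,pt('top',270+u/5,185+v/5,28).round(1))
go(485.3,250.6,200,3.085)
E
```

```text
pivot [ 470.5 -196.5   28. ]
jaw [ 453.7 -155.4   28. ]
h1 [ 518.5 -244.4   28. ]
h2 [ 466.8 -265.    28. ]
dx -0.3512 dy -0.2065 dz 0.0141 twist -19.43 at [240.8 576.5 214.1] yaw 2.7458 t 0.1 F [-1.2 -0.1  0.4]
```

Emit:
carry_out(
  moves=[
    {"dx": -0.351,"dy": -0.206,"dz": 0.014,"twist": -19.4},
    {"dx": -0.351,"dy": -0.206,"dz": 0.014,"twist": -19.4},
    {"dx": -0.351,"dy": -0.206,"dz": 0.014,"twist": -19.4},
    {"dx": -0.351,"dy": -0.206,"dz": 0.014,"twist": -19.4},
    {"dx": -0.351,"dy": -0.206,"dz": 0.014,"twist": -19.4},
  ],
  grip=0.0,
)

```text
t: 0.6
eef_pos: [389.6, 378.2, 206.0]
tcp_rot: [-3.141, -0.0, 3.085]
ft_force: [0.2, 0.6, 0.7]
opening: 0.634
```

```bash
python3 -c "
from h import *
go(485.3,250.6,200,3.085)"
```

```text
dx -0.1028 dy -0.1220 dz 0.0060 twist -0.01 at [389.6 378.2 206. ] yaw 3.0848 t 0.6 F [0.2 0.6 0.7]
```

Emit:
carry_out(
  moves=[
    {"dx": -0.09,"dy": -0.11,"dz": 0.006},
    {"dx": -0.09,"dy": -0.11,"dz": 0.006},
    {"dx": -0.09,"dy": -0.11,"dz": 0.006},
    {"dx": -0.09,"dy": -0.11,"dz": 0.006},
    {"dx": -0.09,"dy": -0.11,"dz": 0.006},
  ],
)

```text
schema error: expected keys dx, dy, dz, twist
```

```bash
python3 -c "
from h import *
p,d=grab('wrist'); save('w1',p,1.2)
go(485.3,250.6,28,3.085)"
```

```text
dx -0.0993 dy -0.1173 dz 0.1777 twist -0.18 at [393.2 373.6 205.7] yaw 3.0819 t 0.65 F [ 5.4 -2.6  0.6]
```

View pics/w1.png

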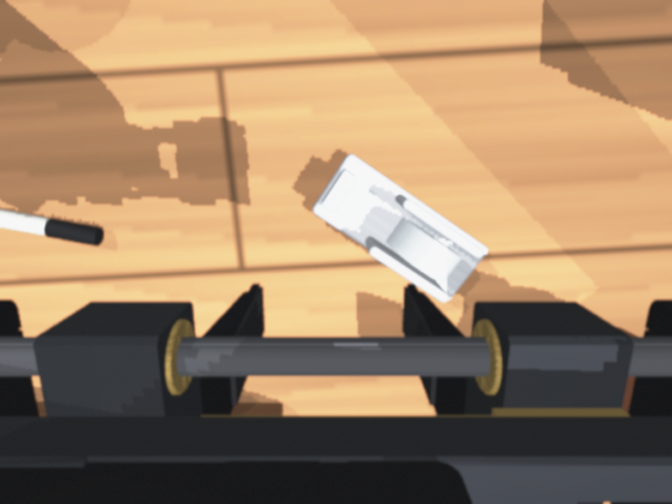

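That picture shows the tape dispenser at (400,225) and a marker at the left, and the shutting fingers. The knob isn't in view yet. The move was refused because every row needs all four keys.

Emit:
carry_out(
  moves=[
    {"dx": -0.095,"dy": -0.115,"dz": 0.006,"twist": 0},
    {"dx": -0.095,"dy": -0.115,"dz": 0.006,"twist": 0},
    {"dx": -0.095,"dy": -0.115,"dz": 0.006,"twist": 0},
    {"dx": -0.095,"dy": -0.115,"dz": 0.006,"twist": 0},
    {"dx": -0.095,"dy": -0.115,"dz": 0.006,"twist": 0},
  ],
)

```text
t: 1.15
eef_pos: [477.5, 258.8, 199.9]
tcp_rot: [-3.141, -0.001, 3.082]
ft_force: [-0.5, 0.5, -0.6]
opening: 0.173
```

```bash
python3 -c "
from h import *
i=camera_info('wrist');print(np.array(i['R']),-np.array(i['R']).T@np.array(i['t']).ravel())
go(485.3,250.6,28,3.085)"
```

```text
[[ 5.93379173e-02  9.98237692e-01 -7.21823814e-04]
 [ 9.68138472e-01 -5.73724807e-02  2.43754583e-01]
 [ 2.43283600e-01 -1.51627147e-02 -9.69836678e-01]] [410.32065228 263.27950441 369.46133693]
dx -0.0083 dy -0.0078 dz 0.1719 twist -0.18 at [477.5 258.8 199.9] yaw 3.0818 t 1.15 F [-0.5  0.5 -0.6]
```

Emit:
carry_out(
  moves=[
    {"dx": -0.008,"dy": -0.008,"dz": 0.05,"twist": 0},
    {"dx": -0.008,"dy": -0.008,"dz": 0.1,"twist": 0},
    {"dx": -0.008,"dy": -0.008,"dz": 0.15,"twist": 0},
    {"dx": -0.008,"dy": -0.008,"dz": 0.172,"twist": 0},
    {"dx": -0.008,"dy": -0.008,"dz": 0.172,"twist": 0},
  ],
)

```text
t: 1.65
eef_pos: [482.4, 251.9, 25.3]
tcp_rot: [-3.139, -0.005, 3.086]
ft_force: [0.2, -0.5, 0.7]
opening: 0.005
```

Run:
```python
from h import *
p,d=grab('top'); p2,d2=grab('scene'); save('s2',p2[200:320,180:400],3)
go(536.2,247.7,28,3.085)
for n in('top','scene'):
    p,X=cloud(n); R=np.array([[np.cos(.057),-np.sin(.057)],[np.sin(.057),np.cos(.057)]])
    b=(X[...,0]>500)&(X[...,0]<580)&(X[...,1]>222)&(X[...,1]<275)&(X[...,2]>45)&(X[...,2]<75)
    q=X[b]; print(n,len(q),np.percentile(q,[2,50,98],axis=0).round(1) if len(q) else '')
```

```text
dx -0.0520 dy -0.0017 dz 0.0007 twist 0.05 at [484.4 252.3  28.7] yaw 3.0858 t 1.75 F [0.2 0.3 0.9]
top 30 [[541.3 223.4  46.2]
 [562.4 232.5  61.3]
 [579.3 241.4  71.1]]
scene 91 [[541.3 223.4  53.7]
 [577.3 247.4  67.1]
 [579.9 272.6  74.7]]
```

View pics/s2.png

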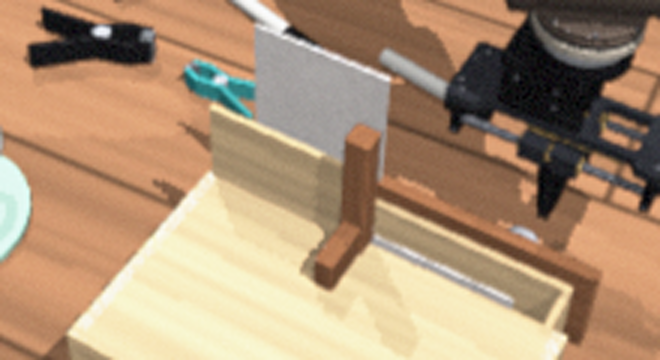

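The knob (523,235) sits straight beyond the shut fingers (548,200), and the card is clear. Pushing now.

Emit:
carry_out(
  moves=[
    {"dx": -0.03,"dy": -0.001,"dz": 0.0,"twist": 0},
    {"dx": -0.045,"dy": -0.001,"dz": 0.0,"twist": 0},
    {"dx": -0.057,"dy": -0.001,"dz": 0.0,"twist": 0},
    {"dx": -0.068,"dy": -0.001,"dz": 0,"twist": 0},
    {"dx": -0.08,"dy": -0.001,"dz": 0,"twist": 0},
  ],
)

```text
t: 2.25
eef_pos: [565.0, 246.0, 29.2]
tcp_rot: [3.141, 0.001, 3.085]
ft_force: [-0.8, 0.4, 1.6]
opening: 0.002
```

Run:
```python
from h import *
grab('top'); go(590,244,28,3.085)
p,X=cloud('top'); e=np.array([.9984,-.056]);f=np.array([.056,.9984])
b=(X[...,2]>76)&(X[...,2]<92)&(X[...,0]>450)&(X[...,0]<850)
q=X[b][:,:2]; u=q@e; w=q@f
for lo in (150,180,220,260): # profile of box x extents at lateral bands
    k=(w>lo)&(w<lo+20); print(lo,np.percentile(u[k],[0,1,99,100]).round(1) if k.sum() else '')
```

```text
dx -0.0231 dy -0.0005 dz 0.0010 twist -0.04 at [567.  245.8  29. ] yaw 3.0843 t 2.3 F [ 0.1 -1.3  0.6]
150 [585.1 585.8 795.2 797.2]
180 [584.7 585.8 795.  797.2]
220 [590.9 593.6 795.1 798.6]
260 [639.2 647.6 795.4 798.8]
```

Emit:
carry_out(
  moves=[
    {"dx": -0.004,"dy": -0.001,"dz": 0.0,"twist": 0},
    {"dx": -0.008,"dy": -0.001,"dz": 0.0,"twist": 0},
    {"dx": -0.012,"dy": -0.001,"dz": 0.0,"twist": 0},
    {"dx": -0.015,"dy": -0.001,"dz": 0,"twist": 0},
    {"dx": -0.015,"dy": -0.001,"dz": 0,"twist": 0},
  ],
)

```text
t: 2.8
eef_pos: [579.9, 243.8, 28.2]
tcp_rot: [3.141, 0.001, 3.084]
ft_force: [0.2, -0.6, -0.7]
opening: 0.008
```

```bash
cat > q.py <<'E'
from h import *
grab('top'); go(590,244,28,3.085)
p,X=cloud('top'); e=np.array([.9984,-.056]);f=np.array([.056,.9984])
b=(X[...,2]>76)&(X[...,2]<92)&(X[...,0]>450)&(X[...,0]<850)
q=X[b][:,:2]; u=q@e; w=q@f
for lo in (150,180,220):
    k=(w>lo)&(w<lo+20); print(lo,np.percentile(u[k],[0,1,99,100]).round(1) if k.sum() else '')
E
python3 q.py
```

```text
dx -0.0102 dy 0.0007 dz 0.0001 twist -0.04 at [579.8 243.8  28.1] yaw 3.0843 t 2.85 F [0.6 0.7 0.3]
150 [600.7 602.3 794.6 796. ]
180 [601.2 602.5 795.5 797.8]
220 [606.9 608.5 795.5 798.7]
```

Emit:
carry_out(
  moves=[
    {"dx": -0.003,"dy": 0,"dz": 0.0,"twist": 0},
    {"dx": -0.006,"dy": 0,"dz": 0.0,"twist": 0},
    {"dx": -0.009,"dy": 0,"dz": 0.0,"twist": 0},
    {"dx": -0.011,"dy": 0,"dz": 0,"twist": 0},
    {"dx": -0.011,"dy": 0,"dz": 0,"twist": 0},
  ],
)

```text
t: 3.35
eef_pos: [584.2, 243.5, 28.1]
tcp_rot: [-3.139, -0.013, 3.085]
ft_force: [-33.1, 3.7, 20.7]
opening: 0.004
```

```bash
python3 q.py
```

```text
dx -0.0057 dy 0.0008 dz 0.0001 twist -0.01 at [584.2 243.5  28.1] yaw 3.0849 t 3.4 F [-31.4   4.1  21.1]
150 [604.8 605.9 793.6 797.1]
180 [604.6 606.4 795.1 796.5]
220 [611.8 614.8 795.7 798.6]
```

Run:
```python
from h import *
p,d=grab('scene'); save('s3',p[190:330,180:420],3)
```

```text
(no output)
```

View pics/s3.png

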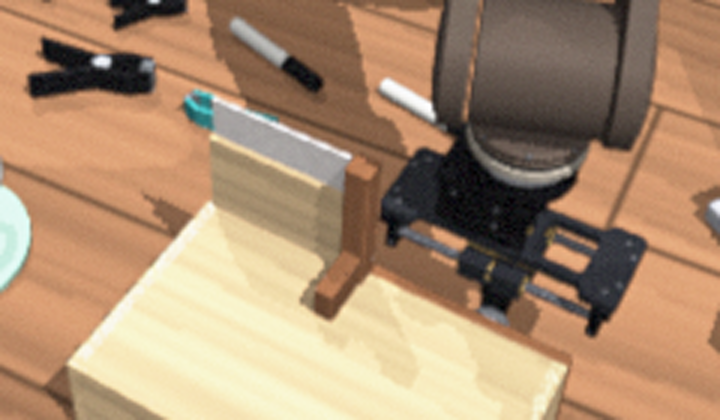

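The drawer is home: its front is flush with the box, the card at (285,140) lies against the board, and the 33 N reading is the hard stop. I back off, rise and head for the clamp.

Emit:
carry_out(
  moves=[
    {"dx": 0.02,"dy": 0,"dz": 0.0,"twist": 0},
    {"dx": 0.05,"dy": 0,"dz": 0.0,"twist": 0},
    {"dx": 0.08,"dy": 0,"dz": -0.04,"twist": 0},
    {"dx": 0.1,"dy": 0,"dz": -0.09,"twist": 0},
    {"dx": 0.12,"dy": 0,"dz": -0.13,"twist": 0},
  ],
  grip=0.095,
)

```text
t: 3.95
eef_pos: [469.9, 250.1, 159.7]
tcp_rot: [3.142, -0.0, 3.084]
ft_force: [1.3, 1.2, 0.8]
opening: 0.372
```

Run:
```python
from h import *
p,X=cloud('top')  # clamp from first-type view: top still unobstructed
# handle mid / direction using fresh top frame
grab('top');grab('scene')
p,X=cloud('top'); e=np.array([.9984,-.056]);f=np.array([.056,.9984])
b=(X[...,2]>76)&(X[...,2]<92)&(X[...,0]>450)&(X[...,0]<850); q=X[b][:,:2];u=q@e;w=q@f
for lo in(40,80,150,180,220):
    k=(w>lo)&(w<lo+20); print(lo,np.percentile(u[k],[0,1,99,100]).round(1))
for n in('top','scene'):
    p,X=cloud(n)
    b=(X[...,2]>172)&(X[...,2]<202)&(X[...,0]>560)&(X[...,0]<680)&(X[...,1]<150)&(X[...,1]>-60)
    print('card',n,b.sum(),cv2.minAreaRect(X[b][:,:2].astype(np.float32)), np.percentile(X[b][:,:2]@e,[5,50,95]).round(1),np.percentile(X[b][:,:2]@f,[1,99]).round(1))
    b=(X[...,2]>100)&(X[...,2]<165)&(X[...,0]>560)&(X[...,0]<680)&(X[...,1]<90)&(X[...,1]>-60)
    print('board',n,b.sum(), np.percentile(X[b][:,:2]@e,[5,50,95]).round(1),np.percentile(X[b][:,:2]@f,[1,99]).round(1))
    b=(X[...,2]>76)&(X[...,2]<92)&(X[...,0]>640)&(X[...,0]<780)&(X[...,1]<450)&(X[...,1]>-60)
    print('box w',n,np.percentile(X[b][:,:2]@f,[1,99]).round(1), cv2.minAreaRect(X[b][:,:2].astype(np.float32)))
# clamp
J=np.array([453.7,-155.4]);P=np.array([470.5,-196.5]);H=np.array([(518.5+466.8)/2,(-244.4-265)/2])
d=J-H; print('yaw',np.arctan2(d[1],d[0]),'lens',np.linalg.norm(J-P),np.linalg.norm(H-P), 'JP',np.arctan2(*(J-P)[::-1]),'PH',np.arctan2(*(P-H)[::-1]))
d/=np.linalg.norm(d); T=P-50*d; print(T); go(T[0],T[1],170,np.arctan2(d[1],d[0]))
```

```text
40 [604.1 604.6 794.7 796.3]
80 [603.2 604.8 795.1 796.9]
150 [604.6 605.5 794.5 795.7]
180 [604.5 605.7 795.5 796.8]
220 [603.9 605.7 795.2 797.4]
card top 292 ((627.3494873046875, 83.4735107421875), (131.61717224121094, 21.115737915039062), 87.38313293457031) [611.4 613.2 626.5] [ 54.7 183.6]
board top 208 [611.8 612.6 613.5] [ 52.5 124. ]
box w top [ 49.6 344.1] ((709.9845581054688, 158.02386474609375), (309.61334228515625, 139.98802185058594), 89.97651672363281)
card scene 477 ((630.59033203125, 84.01988220214844), (132.63397216796875, 21.653831481933594), 87.01709747314453) [616.1 618.7 634. ] [ 54.6 184.8]
board scene 606 [618.  624.2 625.9] [ 53.2 124.6]
box w scene [ 50.9 345.9] ((709.9993896484375, 157.79864501953125), (309.00732421875, 139.95510864257812), 89.98381805419922)
yaw 1.9446001580381715 lens 44.4010135019461 62.272485898669544 JP 1.958830792558873 PH 1.9344537169300304
[ 488.75796116 -243.04725399]
dx -0.0457 dy -0.4923 dz -0.0066 twist 65.37 at [470.7 251.  163.4] yaw 3.0855 t 4.05 F [0.4 0.4 0.2]
```

Emit:
carry_out(
  moves=[
    {"dx": -0.046,"dy": -0.492,"dz": 0,"twist": 65.4},
    {"dx": -0.046,"dy": -0.492,"dz": 0,"twist": 65.4},
    {"dx": -0.046,"dy": -0.492,"dz": 0,"twist": 65.4},
    {"dx": -0.046,"dy": -0.492,"dz": 0,"twist": 65.4},
    {"dx": -0.046,"dy": -0.492,"dz": 0,"twist": 65.4},
  ],
  grip=0.095,
)

```text
t: 4.55
eef_pos: [479.7, -1.9, 157.7]
tcp_rot: [3.141, 0.0, 2.328]
ft_force: [1.2, -0.2, 0.4]
opening: 0.877
```

```bash
python3 -c "
from h import *
read_camera('top');go(488.8,-243,160,1.945)"
```

```text
dx -0.1787 dy -0.1533 dz -0.0023 twist 21.24 at [480.4  -7.7 157.7] yaw 2.3157 t 4.6 F [ 3.  -3.9 -0.3]
```

Emit:
carry_out(
  moves=[
    {"dx": -0.178,"dy": -0.152,"dz": 0,"twist": 21.2},
    {"dx": -0.178,"dy": -0.152,"dz": 0,"twist": 21.2},
    {"dx": -0.178,"dy": -0.152,"dz": 0,"twist": 21.2},
    {"dx": -0.178,"dy": -0.152,"dz": 0,"twist": 21.2},
    {"dx": -0.178,"dy": -0.152,"dz": 0,"twist": 21.2},
  ],
)

```text
t: 5.1
eef_pos: [493.0, -236.9, 157.5]
tcp_rot: [3.142, 0.0, 1.963]
ft_force: [-0.2, -0.1, -0.9]
opening: 0.999
```

```bash
python3 -c "
from h import *
read_camera('top');p,d=grab('wrist');save('w2',p,1.2);go(488.8,-243,160,1.945)"
```

```text
dx -0.0033 dy -0.0061 dz -0.0028 twist 0.90 at [ 493.2 -237.7  157.2] yaw 1.9607 t 5.2 F [0.2 1.  0.4]
```

View pics/w2.png

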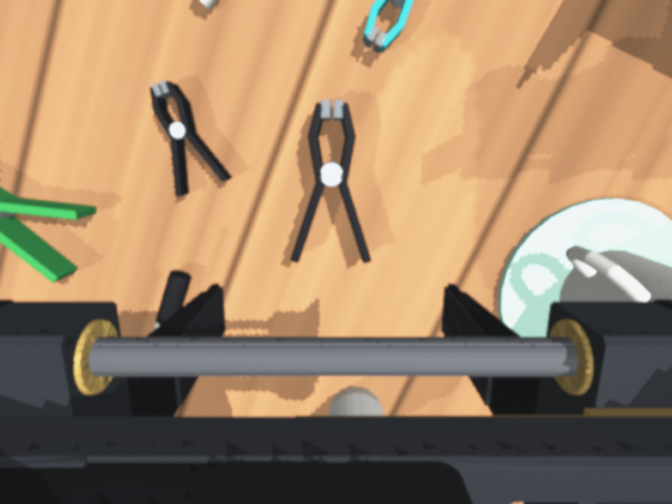

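Clamp seen close up: pivot (331,174), jaws (333,109), handle ends (296,261) and (366,261). The small black decoy is at the left.

```bash
python3 -c "
from h import *
J,P,A,B=[pt('wrist',u/1.2,v/1.2,28)[:2] for u,v in((333,104),(331,174),(296,261),(366,261))]
print(J,P,A,B,np.linalg.norm(A-B),np.linalg.norm(J-P)); d=J-(A+B)/2;y=np.arctan2(d[1],d[0]);print(y)
d/=np.linalg.norm(d);T=P-50*d;print(T,np.linalg.norm((A+B)/2-P));go(T[0],T[1],4,y)
p,X=cloud('wrist');q=X[(X[...,2]>60)&(X[...,2]<100)&(X[...,1]<-280)];print(np.nanmedian(q,0),len(q))"
```

```text
[ 457.95273119 -151.14776891] [ 474.49901817 -194.9793594 ] [ 474.66298759 -263.936323  ] [ 522.85800338 -244.07446458] 52.12727660799912 46.85069837683722
1.9484894574664655
[ 492.93787699 -241.45525085] 63.817646591539145
dx -0.0034 dy -0.0017 dz 0.1532 twist 0.70 at [ 493.2 -237.7  157.2] yaw 1.9607 t 5.2 F [0.2 1.  0.4]
[nan nan nan] 0
  return np.nanmean(a, axis, out=out, keepdims=keepdims)
```

Emit:
carry_out(
  moves=[
    {"dx": -0.003,"dy": -0.002,"dz": 0.05,"twist": 0.7},
    {"dx": -0.003,"dy": -0.002,"dz": 0.1,"twist": 0.7},
    {"dx": -0.003,"dy": -0.002,"dz": 0.135,"twist": 0.7},
    {"dx": -0.003,"dy": -0.002,"dz": 0.15,"twist": 0.7},
    {"dx": -0.003,"dy": -0.002,"dz": 0.153,"twist": 0.7},
  ],
)

```text
t: 5.7
eef_pos: [491.4, -236.0, 2.7]
tcp_rot: [-3.139, -0.003, 1.952]
ft_force: [0.6, 0.1, -0.1]
opening: 0.999
```

```bash
python3 -c "
from h import *
read_camera('top');go(493,-241.5,4,1.948)"
```

```text
dx -0.0052 dy -0.0009 dz -0.0003 twist 0.27 at [ 491.9 -236.3    3.7] yaw 1.9526 t 5.75 F [-0.  -0.1  0.9]
```

Emit:
carry_out(
  moves=[
    {"dx": -0.005,"dy": -0.001,"dz": 0,"twist": 0.2},
    {"dx": -0.005,"dy": -0.001,"dz": 0,"twist": 0.2},
  ],
)

```text
t: 5.95
eef_pos: [494.0, -242.8, 6.3]
tcp_rot: [3.14, 0.002, 1.948]
ft_force: [0.7, 0.0, 0.5]
opening: 0.999
```

Emit:
carry_out(
  moves=[
    {"dx": 0,"dy": 0,"dz": 0,"twist": 0},
    {"dx": 0,"dy": 0,"dz": 0,"twist": 0},
    {"dx": 0,"dy": 0,"dz": 0,"twist": 0},
    {"dx": 0,"dy": 0,"dz": 0,"twist": 0},
    {"dx": 0,"dy": 0,"dz": 0,"twist": 0},
  ],
  grip=0.0,
)

```text
t: 6.45
eef_pos: [493.1, -242.0, 5.2]
tcp_rot: [3.141, -0.0, 1.949]
ft_force: [0.1, -0.2, -1.0]
opening: 0.64
```

Emit:
carry_out(
  moves=[
    {"dx": 0,"dy": 0,"dz": 0,"twist": 0},
    {"dx": 0,"dy": 0,"dz": 0,"twist": 0},
    {"dx": 0,"dy": 0,"dz": 0,"twist": 0},
    {"dx": 0,"dy": 0,"dz": 0,"twist": 0},
    {"dx": 0,"dy": 0,"dz": 0,"twist": 0},
  ],
)

```text
t: 6.95
eef_pos: [493.1, -242.0, 5.2]
tcp_rot: [3.142, -0.0, 1.949]
ft_force: [-1.6, -1.2, 2.0]
opening: 0.215
```

```bash
python3 -c "
from h import *
p,d=grab('wrist');save('w3',p,1.2);go(493,-241.5,4,1.948);print(state()['opening'])"
```

```text
dx 0.0006 dy 0.0001 dz 0.0012 twist 0.04 at [ 493.2 -242.1    5.2] yaw 1.9487 t 7.0 F [-0.4 -0.4  2.6]
0.21036548483612835
```

View pics/w3.png

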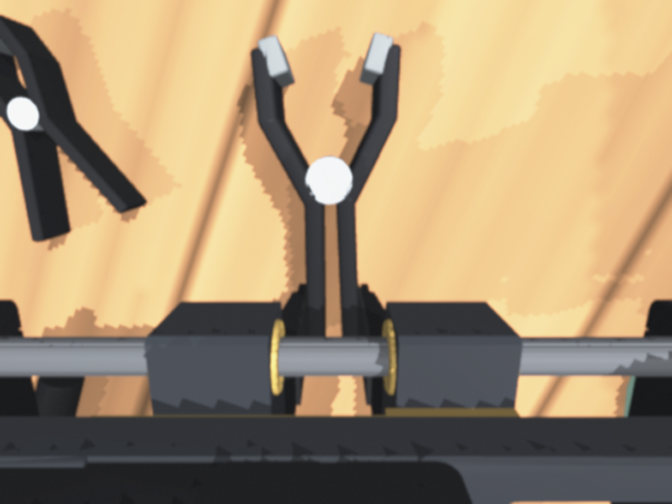

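The clamp is held symmetrically and fully open: 20 mm over the handles, with the jaw pads at (275,60) and (378,58). Lifting.

Emit:
carry_out(
  moves=[
    {"dx": 0,"dy": 0,"dz": -0.02,"twist": 0},
    {"dx": 0,"dy": 0,"dz": -0.06,"twist": 0},
    {"dx": 0,"dy": 0,"dz": -0.1,"twist": 0},
    {"dx": 0,"dy": 0,"dz": -0.135,"twist": 0},
    {"dx": 0,"dy": 0,"dz": -0.15,"twist": 0},
  ],
)

```text
t: 7.5
eef_pos: [493.7, -242.3, 158.2]
tcp_rot: [3.139, 0.003, 1.949]
ft_force: [-0.2, -0.4, -0.8]
opening: 0.21
```

```bash
python3 -c "
from h import *
read_camera('top');go(611.4,-126.4,155,1.515);print(state()['opening'])"
```

```text
dx 0.0646 dy 0.1519 dz 0.0041 twist 24.85 at [ 494.1 -242.5  159.1] yaw 1.9488 t 7.55 F [ 0.5 -0.3  2.6]
0.20771971665115893
```

Emit:
carry_out(
  moves=[
    {"dx": 0.02,"dy": 0.045,"dz": 0,"twist": 7},
    {"dx": 0.036,"dy": 0.085,"dz": 0,"twist": 14},
    {"dx": 0.052,"dy": 0.122,"dz": 0,"twist": 20.5},
    {"dx": 0.064,"dy": 0.151,"dz": 0,"twist": 24.8},
    {"dx": 0.064,"dy": 0.151,"dz": 0,"twist": 24.8},
  ],
)

```text
t: 8.05
eef_pos: [611.5, -124.0, 153.7]
tcp_rot: [-3.141, -0.001, 1.516]
ft_force: [0.2, 0.1, -1.8]
opening: 0.213
```

```bash
python3 -c "
from h import *
read_camera('top');p,d=grab('wrist');save('w4',p,1.2);go(611.4,-126.4,155,1.515);print(state()['opening'])"
```

```text
dx -0.0001 dy 0.0019 dz -0.0012 twist 0.17 at [ 609.5 -126.2  153.8] yaw 1.5180 t 8.15 F [-0.4  0.  -1.7]
0.21095098811354715
```

View pics/w4.png

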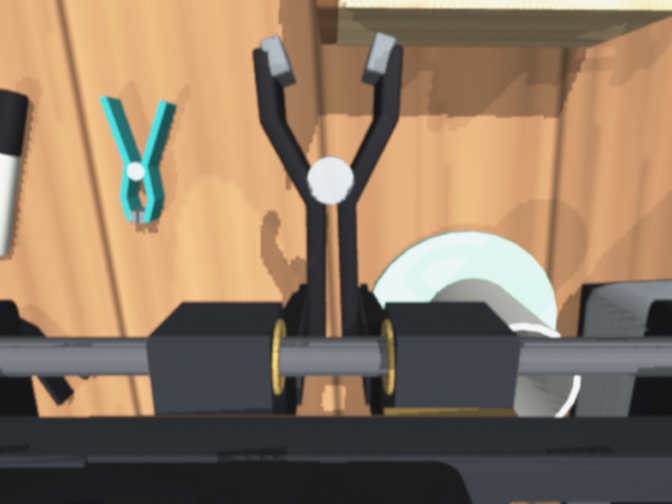

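The open jaws at (275,60) and (378,58) point at the box, whose side is at the top edge of the picture. The card is out of view. I lower and advance to just short of the edge, then check jaws against card in the fixed cameras.

Emit:
carry_out(
  moves=[
    {"dx": 0,"dy": 0.002,"dz": 0.02,"twist": 0.2},
    {"dx": 0,"dy": 0.002,"dz": 0.039,"twist": 0.2},
    {"dx": 0.016,"dy": 0.002,"dz": 0.039,"twist": 0.2},
    {"dx": 0.032,"dy": 0.002,"dz": 0.039,"twist": 0.2},
    {"dx": 0.032,"dy": 0.002,"dz": 0.039,"twist": 0.2},
  ],
)

```text
t: 8.65
eef_pos: [613.6, -93.1, 116.9]
tcp_rot: [3.141, -0.0, 1.514]
ft_force: [-0.3, 0.2, 0.2]
opening: 0.211
```

Run:
```python
from h import *
read_camera('top');p,d=grab('top');p2,_=grab('scene'); go(611.4,-92,115,1.515)
a=cv2.resize(p[110:200,200:330],None,fx=4.5,fy=4.5,interpolation=cv2.INTER_CUBIC); b=cv2.resize(p2[170:290,170:330],None,fx=3.5,fy=3.5,interpolation=cv2.INTER_CUBIC)
h=max(len(a),len(b));c=np.zeros((h,a.shape[1]+b.shape[1],3),np.uint8);c[:len(a),:a.shape[1]]=a;c[:len(b),a.shape[1]:]=b
print(c.shape); c=cv2.resize(c,None,fx=.68,fy=.68);save('both',c,1);
```

```text
dx 0.0027 dy -0.0026 dz 0.0020 twist -0.10 at [613.9 -94.8 117. ] yaw 1.5132 t 8.8 F [-0.1  0.3 -1. ]
(420, 1145, 3)
```

View pics/both.png

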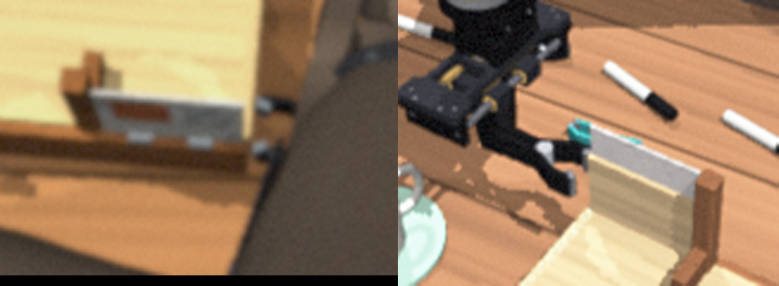

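In the top view the open jaw tips at (265,103) and (261,150) straddle the card's right edge, x≈248. The scene view agrees. Next, numbers for both in the same cameras.

Run:
```python
from h import *
e=np.array([.9984,-.056]);f=np.array([.056,.9984])
for n,(u0,v0,k) in(('top',(200,110,4.5*.68)),('scene',(170,170,3.5*.68))):
    L={'top':{'jawback141':(265,104,141),'jawfront141':(261,151,141),'card TR 195':(246,103,195),'card TR195 left':(95,92,195),'card BR 85':(245,140,85)},
     'scene':{'jawback141':(570-398,180,141),'jawfront141':(588-398,150,141),'card TR 195':(590-398,124,195),'card TL195':(697-398,171,195),'board TR160':(590-398,153,160),'board BR85':(583-398,208,85)}}[n]
    for k2,(x,y,z) in L.items():
        P=pt(n,u0+x/k,v0+y/k,z); print(n,k2,'u %.1f w %.1f'%(P[:2]@e,P[:2]@f))
    p,X=cloud(n); U=X[...,:2]@e; W=X[...,:2]@f; Z=X[...,2]
    for nm,s in(('jaws',(W>10)&(W<45)&(Z>105)&(Z<150)&(U>585)&(U<650)),('card',(W>57)&(W<100)&(Z>100)&(Z<150)&(U>590)&(U<640))):
        print(n,nm,s.sum())
        if nm=='jaws':
            for lo in(15,20,25,30,35,40):
                t=s&(W>=lo)&(W<lo+5); print(lo,np.sort(U[t]).round(0)[::3])
        else: print(np.percentile(U[s],[5,50,95]).round(1))
```

```text
top jawback141 u 630.2 w 35.4
top jawfront141 u 592.1 w 35.6
top card TR 195 u 614.2 w 49.6
top card TR195 left u 613.6 w 162.4
top card BR 85 u 614.3 w 49.5
top jaws 125
15 [596. 631. 632. 633. 638.]
20 [591. 632. 632. 635. 637.]
25 [597. 632. 633. 636.]
30 [589. 590. 591. 594. 599. 627. 630. 633. 636. 638.]
35 [589. 590. 591. 594. 598. 627. 628. 629. 632. 636.]
40 [592. 595. 597. 629. 630. 630. 634.]
top card 92
[611.7 612.5 613.2]
scene jawback141 u 643.8 w 45.6
scene jawfront141 u 601.6 w 37.9
scene card TR 195 u 616.9 w 52.3
scene card TL195 u 618.1 w 165.6
scene board TR160 u 619.6 w 52.8
scene board BR85 u 625.9 w 45.9
scene jaws 251
15 [597. 599. 600. 602. 603. 603. 604. 633. 641. 641. 641. 642.]
20 [594. 597. 599. 600. 600. 601. 601. 637. 639. 641. 642. 642. 643. 643.]
25 [595. 599. 600. 601. 601. 601. 638. 641. 641. 642. 643. 643. 643.]
30 [594. 599. 604. 605. 606. 638. 640. 641. 642. 642. 643.]
35 [597. 602. 603. 604. 606. 632. 635. 641. 642. 642. 642. 642. 644.]
40 [634. 635. 636. 638. 638. 639. 639. 640. 640. 641. 643.]
scene card 232
[622.9 624.5 625.8]
```

In the top view the gap from card front to rear jaw is 15.5 mm. In the scene view the gap from board back to front jaw is about 19.5 mm. The jaws therefore need about 2 mm more into the box to be centred, and then about 35 mm forward.

Emit:
carry_out(
  moves=[
    {"dx": 0,"dy": 0.002,"dz": 0,"twist": 0},
    {"dx": 0.01,"dy": 0.002,"dz": 0,"twist": 0},
    {"dx": 0.02,"dy": 0.002,"dz": 0,"twist": 0},
    {"dx": 0.028,"dy": 0.002,"dz": 0,"twist": 0},
    {"dx": 0.035,"dy": 0.002,"dz": 0,"twist": 0},
  ],
)

```text
t: 9.3
eef_pos: [617.6, -59.1, 116.2]
tcp_rot: [-3.142, -0.0, 1.513]
ft_force: [-0.3, 0.1, -0.9]
opening: 0.208
```

Emit:
carry_out(
  moves=[
    {"dx": 0,"dy": 0,"dz": 0,"twist": 0},
    {"dx": 0,"dy": 0,"dz": 0,"twist": 0},
  ],
)

```text
t: 9.5
eef_pos: [617.7, -59.9, 116.2]
tcp_rot: [3.142, -0.0, 1.513]
ft_force: [0.6, -0.3, -1.5]
opening: 0.208
```

Run:
```python
from h import *
p,d=grab('top');p2,_=grab('scene');w,_=grab('wrist'); go(611.4,-58,115,1.515);print(state()['opening'])
a=cv2.resize(p[120:180,220:320],(400,240),interpolation=cv2.INTER_CUBIC); b=cv2.resize(p2[190:270,200:300],(400,320),interpolation=cv2.INTER_CUBIC)
c=np.zeros((560,800,3),np.uint8);c[:240,:400]=a;c[240:,:400]=b;c[:300,400:]=cv2.resize(w,(400,300));save('fin',c)
e=np.array([.9984,-.056]);f=np.array([.056,.9984])
for n in('top','scene'):
    p,X=cloud(n); U=X[...,:2]@e; W=X[...,:2]@f; Z=X[...,2]
    for lo in(20,30,40,48,56,64,72,80):
        s=(W>=lo)&(W<lo+8)&(Z>105)&(Z<145)&(U>585)&(U<660); print(n,lo,np.sort(U[s]).round(0)[::4])
```

```text
dx 0.0021 dy -0.0064 dz 0.0012 twist -0.17 at [617.7 -60.4 116.2] yaw 1.5121 t 9.65 F [-0.4  0.3 -0.7]
0.21021165934108985
top 20 []
top 30 []
top 40 []
top 48 []
top 56 [599. 612. 613. 634. 638.]
top 64 [592. 596. 612. 612. 613. 613. 636. 638. 641.]
top 72 [596. 601. 612. 613. 613. 614. 635. 640.]
top 80 [612. 612. 613. 613.]
scene 20 [612. 616. 621. 627. 629. 629. 630. 630. 633.]
scene 30 [608. 609. 610. 612. 613. 616. 620. 622. 625. 627. 633. 633. 634. 636.
 637.]
scene 40 [609. 621. 635. 639. 639. 640. 641.]
scene 48 [623. 624. 626. 641. 642. 643. 643. 644. 644. 645.]
scene 56 [623. 623. 624. 625. 625. 626. 641. 643. 643. 643. 644. 644. 645.]
scene 64 [622. 624. 624. 625. 625. 634. 639. 643. 644. 644. 644. 645. 646.]
scene 72 [622. 623. 624. 624. 624. 625. 625. 626. 636. 637. 638. 639. 641. 641.
 642. 642. 643. 644. 645. 646.]
scene 80 [622. 623. 624. 624. 624. 625. 625. 625. 626. 626.]
```

View pics/fin.png

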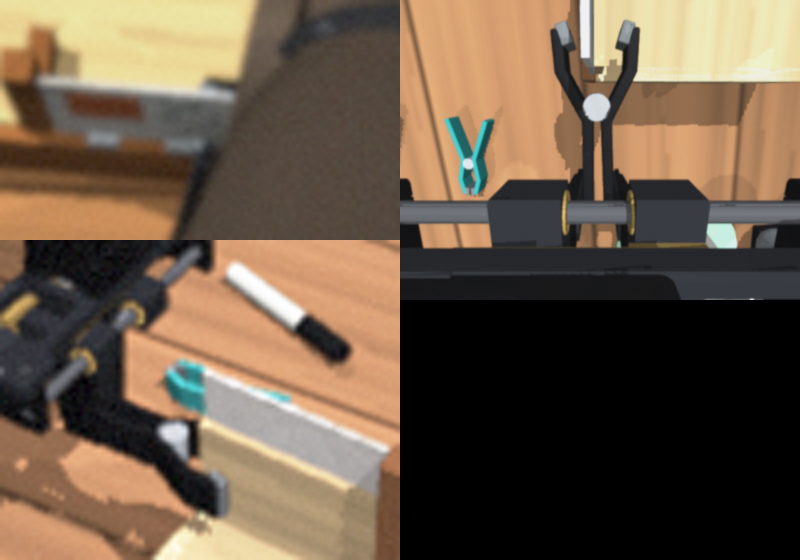

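The jaws are around the edge: in the wrist view, front jaw pad (565,37) and rear pad (627,35) with the card between at (586,30). Last check of the clearances with the wrist camera's depth.

Run:
```python
from h import *
e=np.array([.9984,-.056]);f=np.array([.056,.9984])
p,X=cloud('wrist'); U=X[...,:2]@e; W=X[...,:2]@f; Z=X[...,2]
for lo in(52,56,60,66,72,76,80):
    for z0,z1 in((110,145),(150,166),(185,202)):
        s=(W>=lo)&(W<lo+4)&(Z>z0)&(Z<z1)&(U>580)&(U<665)
        if s.sum(): print(lo,z0,np.unique(U[s].round(0)).astype(int), 'W',W[s].max().round())
s=(Z>185)&(Z<202)&(U>580)&(U<665); print('card top W',np.percentile(W[s],[0,2,98]))
s=(Z>120)&(Z<145)&(U>580)&(U<612); print('front jaw W max',W[s].max())
print(state()['t'])
```

```text
52 110 [596 597 598 599 600 601 602 603 615 616 617 618 619 620 621 622 623 624
 636 637 638 639 640 641 642 643 644] W 56.0
52 150 [615 616 617 618 619 620 621 622 623 624] W 56.0
52 185 [615 616 617 618] W 56.0
56 110 [595 596 597 598 599 600 601 602 603 618 637 638 639 640 641 642 643 644] W 60.0
56 150 [618 619 620 621 622 623 624] W 60.0
56 185 [615 616 617 618] W 60.0
60 110 [595 596 597 598 599 600 601 602 618 637 638 639 640 641 642 643 644] W 64.0
60 150 [618 619 620 621 622 623 624] W 64.0
60 185 [615 616 617 618] W 64.0
66 110 [595 596 597 598 599 600 601 602 603 604 605 606 607 618 632 633 634 635
 636 637 638 639 640 641 642 643 644] W 70.0
66 150 [618 619 620 621 622 623 624] W 70.0
66 185 [615 616 617 618] W 70.0
72 110 [595 596 597 598 599 600 601 602 603 604 605 618 633 634 635 636 637 638
 639 640 641 642 643 644] W 76.0
72 150 [618 619 620 621 622 623 624] W 76.0
72 185 [618] W 74.0
76 110 [597 598 599 600 601 602 603 604 618 634 635 636 637 638 639 640 641] W 80.0
76 150 [618 619 620 621 622 623 624] W 80.0
80 110 [618] W 84.0
80 150 [618 619 620 621 622 623 624] W 84.0
card top W [-27.84677483 -22.66052993  70.29752633]
front jaw W max 78.28066319290808
9.65
```

The wrist camera puts the stack at u = 615–624 mm. The jaw faces are at 607 and 632, so there is 8 mm clear on each side, and the tips are about 25 mm past the edge. Handing in.

```bash
python3 -c "
from h import *
print(job_done()); s=state(); print(s['t'],s['eef_pos'],s['ft_force'],s['opening'])"
```

```text
the job is handed in; nothing more can be done
None
the job is handed in; nothing more can be done
```

The drawer is home and the large black clamp is held squeezed open around the right-hand edge of card and board. The job was handed in at about 9.7 s.

**Drawer:** I pushed the knob with shut fingers until the hard stop, where the force reached about 33 N. In the camera view the drawer front was flush with the box and the card lay against the board.

**Clamp:** I gripped it by its handles and squeezed it to its stop. The gripper opening read 0.21, about 20 mm over the handles.

**Last checks:**
- **Clearance:** the wrist camera showed card and board at 615–624 mm along the box's depth and the jaw faces at about 607 and 632 mm, so roughly 8 mm is free on each side.
- **Reach past the edge:** the jaw tips are about 25 mm past it.
- **Contact:** wrist force was at noise level, so nothing was being touched.

**Disagreements and gaps:**
- The top and scene cameras disagreed with each other by up to about 10 mm on absolute positions. I centred the jaws on differences within one view, and the wrist view confirmed it.
- While pressing against the stop there was also about 21 N of vertical force, which I took to be friction at the knob.
- One move call was refused for missing keys, and nothing moved.
- I did not re-measure the other objects at the end. No contact with them was seen in the pictures.

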